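# Screw the sealing lid onto a centrifuge bucket

### The job

Close the loaded centrifuge bucket that stands in its block: set the big steel screw lid squarely in the bucket's mouth, turn it backward (counter-clockwise seen from above) under light pressure until you feel it drop a step into the thread, then screw it clockwise until its flange is fully home on the rim. Be gentle, never force the thread, leave the other things on the bench where they are, and let go of the lid at the end.

Things in the scene. Friction and masses are not known exactly. Their poses are not given: they have to be found in the camera images.
- lid_grip (a point): Centre of the grip bar on the big steel screw lid, which stands upright on the bench on its foot, z up. The grey bar is 56 mm long along the lid's x, 14 mm wide along y, 26 mm high; this point is half-way up it, 51 mm above the foot. Below the bar is a round flange, 83 mm across and 6 mm thick, its top 13 mm below this point. The lid weighs about 0.2 kg.
- lid_flange (a point): Centre of the underside of the lid's flange, 19 mm below lid_grip, same axes. Fully home, it lies at bucket_rim. Under it is a spigot 51 mm across and 32 mm long, whose last 12 mm taper to the 36 mm foot.
- lid_lugs (a point): On the lid's axis, 14.5 mm below the flange's underside, same axes: level with the four lugs, round pins 4 mm thick that stick out of the spigot along the lid's x and y (61 mm across the tips) and run in the bucket's thread.
- bucket_rim (a point): Centre of the mouth of the aluminium centrifuge bucket, level with its flat rim, 110 mm above the bench, z up. The mouth is 64 mm across inside, 84 mm outside. The bucket is held fast in a grey block 116 mm square and 50 mm high, sides along x and y. The angle of the thread inside is arbitrary, not related to these axes: it must be felt.
- thread_top (a point): On the bucket's axis at the upper ends of the thread's ridges, 4 mm below the rim. Four-start thread, 53 mm clear inside: every 90 degrees a 71 degree ridge, a 5 degree stop at its low (clockwise) end, then a 14 degree gap. Lugs put on the ridges leave the flange 7 to 13 mm above the rim; turned back (counter-clockwise) it climbs 4.65 mm per rad, then drops about 7 mm at the gap.
- thread_bottom (a point): On the bucket's axis, 17 mm below the rim: low end of the thread. After the drop the flange is 4.5 to 6.5 mm above the rim; a stop blocks turning further back. Clockwise the lid then sinks 4.65 mm per rad (1 mm axial, 1.2 mm sideways play), home at a stop 68 to 78 degrees on. Clockwise on a ridge's top it jams. Lugs on a stop: flange 10 to 14 mm up; turned back it falls 3 to 6 mm to a ridge: a false step.
- small_lid: Bystander: small steel lid 56 mm across with a round 18 mm knob, 39 mm high; origin at its underside.
- tube_rack: Bystander: white rack, 70 x 220 mm, 82 mm high with its red-capped tubes; origin at its underside.
- tip_box: Bystander: blue box with a clear lid, 82 x 120 x 62 mm; origin at its underside.
- amber_bottle: Bystander: brown bottle, 60 mm across, 110 mm high; origin at its underside.
- forceps: Bystander: steel forceps, 125 mm long, 7 mm high, lying flat; origin near its middle.
- timer: Bystander: white bench timer, 50 x 70 x 18 mm; origin at its underside.
- bucket: The bucket with its block and thread; origin at the block's underside, 110 mm below bucket_rim.
- lid: The big screw lid; origin at its foot, 51 mm below lid_grip, same axes.
Mind the look-alikes: they are no part of the job. Leave any pink or red look-alike of the lid alone.

How it is judged:
By the outcome, as a careful person would: the job done as asked, in the order asked, and still so for the second after the job is handed in, with the robot touching nothing.
It also fails if it takes over 64 s, if anything falls off the work surface, if the arm or the gripper's body presses on something with over 40 N, if the wrist force passes 120 N, or if a joint passes its speed limit or range.

### The arm

A 6-joint arm with a two-finger parallel gripper is mounted at the origin on the work surface. World frame = base frame: x ahead of the robot, y to its left, z up, the work surface at z = 0. Lengths are in m, angles in rad, forces in N, time in s.
With the tool pointing down it reaches from about 0.3 to 0.775 m from the base axis. Payload 14.6 kg.
Tool frame: the origin (TCP) lies on the centre line of the jaws, within the pads' length; the fingertips stand 17 mm ahead of it and the grasp point (between the pads) lies 2 mm behind it; z points along the fingers, x is the direction in which the jaws open and shut, and the axes are right-handed (so a half turn about z gives the same grasp; the last joint's range is limited). The gripper opens to 94 mm and grips with 3 to 60 N. Pads are 16 mm wide; open, the fingers measure 119 mm over their backs; the gripper's body (75 mm by 177 mm) begins 78 mm behind the grasp point.
Start: joints at [-1.327, 0.3, 1.521, -0, 1.321, -0.067], TCP at [0.168, -0.524, 0.222] pointing down, gripper open.
Joint ranges: [-3.03, 3.03], [-0.79, 2.21], [0.23, 2.52], [-1.04, 4.18], [0, 3.07], [-2.55, 2.55]. Speed limits (rad/s): [2.22, 2.22, 2.57, 3.14, 3.14, 3.14].

### API

Orientations are given as [roll, pitch, yaw] about the fixed x, y, z axes, in that order (R = Rz(yaw) Ry(pitch) Rx(roll)).
In Python, from station import ctrl gives the robot as it stands. The module is installed in compiled form; this text tells all that it offers.
- The arm moves only by the tool drive_tool, never from a script. Its argument "increments" is a list of rows, each a list of 3 entries, a list of its own where there are three numbers: the turn, a rotation vector about the tool's x, y, z in degrees, then the shift along the tool's x, y, z in mm, then the opening, from 0 (shut) to 1 (fully open). In form: [[[ax, ay, az], [dx, dy, dz], hand], ...]. A call has 1 to 20 rows; each row shifts and turns the commanded pose from where the row before left it, along the tool's axes as they then stand; what a row does not reach is not made up. A row lasts 1/8 s, in which the tool goes at most 62.5 mm and 10.7 degrees, less where a joint would pass 70% of its speed; a pose out of reach is approached as far as the arm can. A call with a gripper value outside its range is refused whole. The fingers move at their own pace and stop on an object; "squeeze" is the grip in N (left out, the last holds). Time passes only in rows, so rows that do not move let the fingers close. It gives the time, the measured TCP pose, the force and the opening at its end, in the units of the state.
- ctrl.get_obs(): the state, without advancing time (a new reading comes with each control period).
- ctrl.camera(name): name is "side" or "top" or "wrist"; returns the picture (480x640x3 uint8, red, green, blue); there is no depth.
- ctrl.calibration(name): a dict with "fx", "fy", "cx", "cy" (pixels), "rvec" (rotation vector, rad) and "tvec" (3), from world to camera coordinates, as OpenCV has them. Camera axes: x right, y down, z forward; pixel columns grow to the right and rows downward; lengths in m; the calibration is good to about 2 mm. The wrist camera is an equidistant fisheye: a pixel r from the principal point sees the ray r / f radians off the axis. A picture is of the moment at which its call begins: read the wrist's pose just before it. calibration takes no time and is no camera call; for the wrist camera it gives the pose at the moment of the call.
- ctrl.hand_in(): hands the job in, once; it reports no verdict.
The state is a dict: "time_s": time; "qpos": joint angles; "joint_vel": joint speeds; "tau": joint torques, N m; "ee_pos": TCP position; "eef_rot": TCP orientation; "force": force on the tool from outside, world axes, zero at the start; "moment": the same for the moment, N m; "grip_width": finger opening in m.
Only numpy, scipy, OpenCV 4.12 (cv2) and the standard library are available. Lean on these libraries where they do the work, as an engineer would, in place of code of your own. Each camera call takes 0.05 s, during which the arm holds its last target.

## Working session

There is one attempt and no reset: what is moved stays moved. The work goes in short steps, Python scripts to look and compute and a tool call to move; the robot and the scene stay as the last step left them, time stands still between calls to the robot, and variables do not carry over. Pictures are saved under pics/ and viewed, and the job is handed in when it is done.

Besides the shell and the picture viewer there is one more tool, called by a JSON object that holds its "api" and its "payload". drive_tool: Moves the arm, as the interface text tells. Its arguments: {"type":"object","properties":{"increments":{"type":"array"},"squeeze":{"type":"number"}},"required":["increments"]}

```bash
mkdir -p pics; cat > h.py <<'E'
import numpy as np, cv2
from station import ctrl
def shot(n,f):
    c=ctrl.calibration(n); im=ctrl.camera(n); cv2.imwrite('pics/'+f,im[:,:,::-1]); np.save('pics/'+f+'.npy',im); return im,c
def ray(c,u,v,n):
    R,_=cv2.Rodrigues(np.array(c['rvec'],float)); t=np.array(c['tvec'],float).ravel()
    x=(u-c['cx'])/c['fx'];y=(v-c['cy'])/c['fy']
    if n=='wrist':
        r=np.hypot(x,y); s=np.sin(r)/r if r>1e-9 else 1; d=np.array([x*s,y*s,np.cos(r)])
    else: d=np.array([x,y,1.])
    d=R.T@d; return -R.T@t,d/np.linalg.norm(d)
def onz(c,u,v,z,n):
    o,d=ray(c,u,v,n); return o+d*(z-o[2])/d[2]
def proj(c,p,n):
    R,_=cv2.Rodrigues(np.array(c['rvec'],float)); q=R@np.array(p)+np.array(c['tvec'],float).ravel()
    if n=='wrist':
        r=np.hypot(q[0],q[1]);th=np.arctan2(r,q[2]);x,y=q[0]/r*th,q[1]/r*th
    else:x,y=q[0]/q[2],q[1]/q[2]
    return c['fx']*x+c['cx'],c['fy']*y+c['cy']
E
python3 - <<'E'
from h import *
print(ctrl.get_obs())
for n in['side','top','wrist']:
    im,c=shot(n,n+'0.png'); print(n,c, ray(c,320,240,n))
E
```

```text
{'time_s': 0.0, 'qpos': array([-1.32657141e+00,  3.00528020e-01,  1.52157300e+00,  2.16839738e-05,
        1.32068019e+00, -6.66072044e-02]), 'joint_vel': array([-0.00021775, -0.00052998,  0.00153859, -0.00090893, -0.00245941,
       -0.00075617]), 'tau': array([-8.33393233e-05, -5.31808519e+01, -3.52734196e+01,  7.08281645e-02,
        2.43591605e-02, -9.64658898e-05]), 'ee_pos': array([ 0.16815965, -0.52341577,  0.22185851]), 'eef_rot': array([-3.14149259e+00,  1.18452111e-03, -1.25996953e+00]), 'force': array([1.19137008, 0.16556202, 0.12277375]), 'moment': array([-0.02329575, -0.02189203,  0.02091135]), 'grip_width': 0.09394428061060706}
side {'fx': 460.2256678998308, 'fy': 460.2256678998308, 'cx': 323.31751136013884, 'cy': 236.20927123672888, 'rvec': array([ 2.36835159, -0.25781336,  0.07496957]), 'tvec': array([-0.5489849 ,  0.16775538,  0.77156511])} (array([ 0.46545267, -0.51785075,  0.66334261]), array([ 0.11990593,  0.67291119, -0.72994048]))
top {'fx': 467.80456553369504, 'fy': 467.80456553369504, 'cx': 315.98675492302743, 'cy': 235.8788505153417, 'rvec': array([ 2.11459939, -2.17085994,  0.20278156]), 'tvec': array([0.01510359, 0.58062689, 0.89713203])} (array([0.42273979, 0.02133906, 0.98134464]), array([ 0.15817237, -0.03106669, -0.98692267]))
wrist {'fx': 371.64829954431775, 'fy': 371.64829954431775, 'cx': 313.9693699771942, 'cy': 245.2899441582326, 'rvec': array([-2.38559162,  1.73761632,  0.20077259]), 'tvec': array([-0.54956253, -0.02348848,  0.39001959])} (array([ 0.23083494, -0.50358253,  0.38445524]), array([-0.19747992, -0.07921406, -0.97710123]))
```

View pics/side0.png

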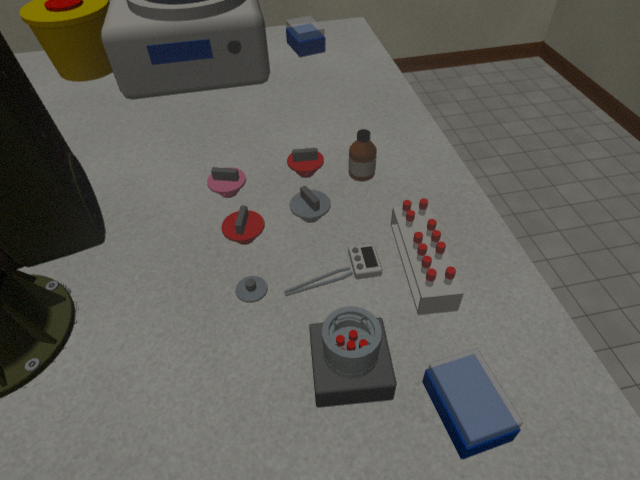

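View pics/top0.png

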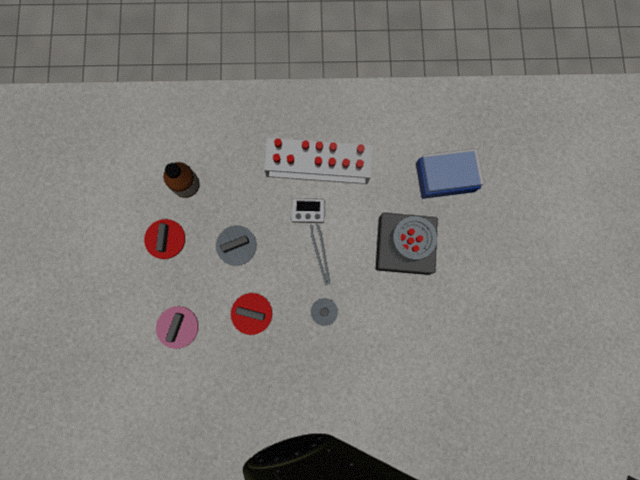

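View pics/wrist0.png

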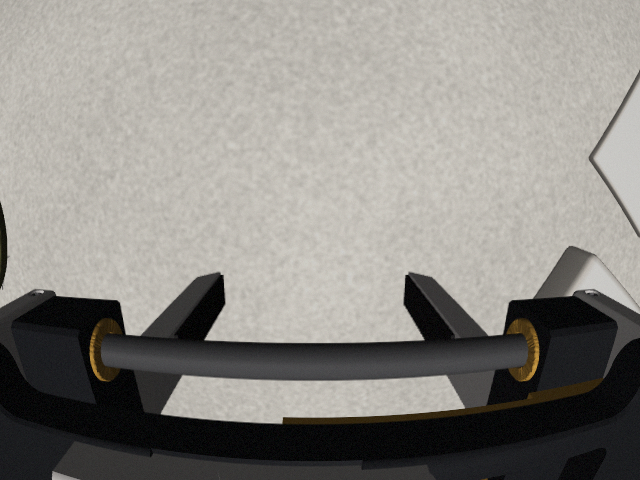

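The steel lid is at about (236,245) in the top view and (310,205) in the side view. The bucket mouth is at about (414,238) top and (352,333) side. The bar, which is a different grey from the flange, needs a zoom.

```bash
python3 - <<'E'
import cv2,numpy as np
t=cv2.imread('pics/top0.png');s=cv2.imread('pics/side0.png')
f=lambda i,x,y,w,h:cv2.resize(i[y:y+h,x:x+w],(400,300),interpolation=cv2.INTER_CUBIC)
a=np.vstack([np.hstack([f(t,206,222,60,45),f(t,374,206,80,60)]),np.hstack([f(s,280,178,60,45),f(s,302,300,100,75)])])
cv2.imwrite('pics/z0.png',a)
E
```

```text
(no output)
```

View pics/z0.png

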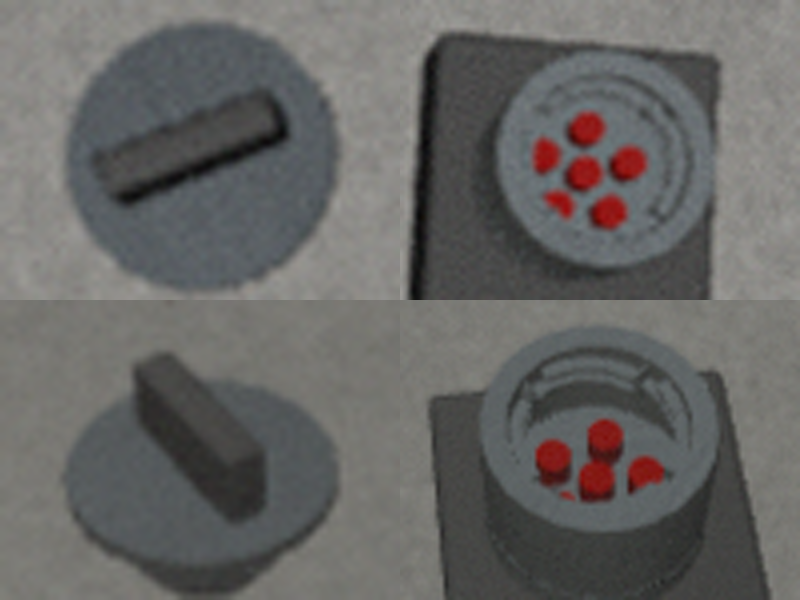

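```bash
cat > m.py <<'E'
from h import *
from scipy.optimize import least_squares
def ell(im,x,y,w,h,th=6):
    p=im[y:y+h,x:x+w].astype(float); p=cv2.GaussianBlur(p,(0,0),1.0)
    m=((p[:,:,2]-p[:,:,0])>th).astype(np.uint8)
    n,l,st,_=cv2.connectedComponentsWithStats(m); k=1+np.argmax(st[1:,4])
    cs,_=cv2.findContours((l==k).astype(np.uint8),cv2.RETR_EXTERNAL,cv2.CHAIN_APPROX_NONE)
    hull=cv2.convexHull(cs[0])[:,0]+[x,y]; return hull.astype(float)
E
python3 - <<'E'
from m import *
C={n:ctrl.calibration(n) for n in['top','side']}
I={n:np.load(f'pics/{n}0.png.npy') for n in C}
print(I['top'][235,228],I['top'][245,236],I['top'][255,215+0],I['side'][205,320],I['side'][340,380],I['top'][245,200])
H={}
for n,k,b in[('top','lid',(206,218,62,55)),('side','lid',(280,180,60,45)),('top','rim',(380,208,70,60)),('side','rim',(302,300,100,85))]:
    h=ell(I[n],*b); H[n,k]=h; print(n,k,len(h),cv2.fitEllipse(h.astype(np.float32)))
    for z in ([.032,.038,.044] if k=='lid' else [.10,.11,.12]):
        P=np.array([onz(C[n],u,v,z,n)[:2] for u,v in h]); 
        r=least_squares(lambda q:np.hypot(*(P-q[:2]).T)-q[2],[*P.mean(0),.04],loss='soft_l1',f_scale=.0005)
        print('  z',z,r.x.round(4),np.abs(r.fun).max().round(4))
E
```

```text
[85 91 95] [59 56 56] [141 140 135] [81 89 90] [73 78 79] [144 146 140]
top lid 26 ((235.74400329589844, 245.029296875), (38.0152702331543, 39.086669921875), 49.18681716918945)
  z 0.032 [0.569  0.1641 0.0396] 0.0005
  z 0.038 [0.5681 0.1632 0.0393] 0.0005
  z 0.044 [0.5672 0.1623 0.0391] 0.0005
side lid 14 ((300.88653564453125, 206.70440673828125), (13.757631301879883, 18.199325561523438), 111.0503158569336)
  z 0.032 [0.5523 0.1634 0.0204] 0.0041
  z 0.038 [0.5514 0.157  0.0202] 0.004
  z 0.044 [0.5506 0.1505 0.02  ] 0.004
top rim 23 ((414.76129150390625, 237.2067108154297), (41.563323974609375, 43.08000946044922), 134.49722290039062)
  z 0.1 [ 0.5652 -0.1884  0.041 ] 0.0004
  z 0.11 [ 0.5636 -0.186   0.0405] 0.0004
  z 0.12 [ 0.562  -0.1836  0.04  ] 0.0004
side rim 25 ((351.449462890625, 331.85198974609375), (48.94192886352539, 57.4739875793457), 96.66009521484375)
  z 0.1 [ 0.5656 -0.1804  0.0401] 0.0008
  z 0.11 [ 0.5639 -0.1864  0.0394] 0.0008
  z 0.12 [ 0.5621 -0.1924  0.0387] 0.0008
```

```bash
python3 - <<'E'
from m import *
C={n:ctrl.calibration(n) for n in['top','side']}
I={n:np.load(f'pics/{n}0.png.npy') for n in C}
# side flange: all bluish
p=cv2.GaussianBlur(I['side'].astype(float),(0,0),.8)[180:225,280:340]
m=((p[:,:,2]-p[:,:,0])>5)
n,l,st,_=cv2.connectedComponentsWithStats(m.astype(np.uint8));m=np.isin(l,[i for i in range(1,n) if st[i,4]>30])
ys,xs=np.nonzero(m);h=cv2.convexHull(np.stack([xs+280,ys+180],1).astype(np.int32))[:,0].astype(float)
for z in(.032,.038,.044):
    P=np.array([onz(C['side'],u,v,z,'side')[:2] for u,v in h])
    r=least_squares(lambda q:np.hypot(*(P-q[:2]).T)-q[2],[*P.mean(0),.04],loss='soft_l1',f_scale=.0005);print('side',z,r.x.round(4),np.abs(r.fun).max().round(4))
p=cv2.GaussianBlur(I['top'].astype(float),(0,0),.6)[225:266,216:257]
m=((p[:,:,2]<78)&(p[:,:,2]-p[:,:,0]<6)).astype(np.uint8)
cs,_=cv2.findContours(m,0,cv2.CHAIN_APPROX_NONE);c=max(cs,key=cv2.contourArea)[:,0]+[216,225]
P=np.array([onz(C['top'],u,v,.06,'top')[:2] for u,v in c]);rect=cv2.minAreaRect((P*1000).astype(np.float32));print(rect)
b=cv2.boxPoints(rect);e=[b[1]-b[0],b[2]-b[1]];e=max(e,key=np.linalg.norm);print(np.degrees(np.arctan2(e[1],e[0])))
E
```

```text
side 0.032 [0.5694 0.1696 0.0384] 0.0032
side 0.038 [0.5684 0.163  0.038 ] 0.0031
side 0.044 [0.5674 0.1565 0.0376] 0.0031
((566.647705078125, 162.72796630859375), (19.179773330688477, 56.66362762451172), 20.91729164123535)
-69.08266
```

Two-view results agree: lid axis at about (0.568, 0.163) with flange top at z≈0.038, and bar direction about -69°. The rim is at about (0.5637, -0.186, 0.11). Moving over the lid.

{"api": "drive_tool", "payload": {"increments": [[[0,0,0],[-15,-17,2],0.6],[[0,0,0],[-34,-38,3],0.6],[[0,0,0],[-34,-38,3],0.6],[[0,0,0],[-34,-38,3],0.6],[[0,0,0],[-34,-38,3],0.6],[[0,0,0],[-34,-38,3],0.6],[[0,0,0],[-34,-38,3],0.6],[[0,0,0],[-34,-38,3],0.6],[[0,0,0],[-34,-38,3],0.6],[[0,0,0],[-34,-38,3],0.6],[[0,0,0],[-34,-38,3],0.6],[[0,0,0],[-34,-38,3],0.6],[[0,0,0],[-34,-38,3],0.6],[[0,0,0],[-34,-38,3],0.6],[[0,0,0],[-34,-38,3],0.6],[[0,0,0],[-34,-38,3],0.6],[[0,0,0],[-6,-4,3],0.6]]}}

```text
time_s: 2.28
ee_pos: [0.5689, 0.1649, 0.1715]
eef_rot: [3.141, 0.0, -1.258]
force: [0.1, -0.3, -0.7]
grip_width: 0.0567
```

{"api": "drive_tool", "payload": {"increments": [[[0,0,-9.3],[0,0,0],0.6],[[0,0,-9.3],[0,0,0],0.6],[[0,0,-9.3],[0,0,0],0.6],[[0,0,-9.3],[0,0,0],0.6],[[0,0,-9.3],[0,0,0],0.6],[[0,0,-9.3],[0,0,0],0.6],[[0,0,-9.3],[0,0,0],0.6],[[0,0,-9.3],[0,0,0],0.6],[[0,0,-9.3],[0,0,0],0.6],[[0,0,-9.3],[0,0,0],0.6],[[0,0,0],[0,0,0],0.6],[[0,0,0],[0,0,0],0.6]]}}

```text
time_s: 3.78
ee_pos: [0.5684, 0.1623, 0.1724]
eef_rot: [-3.142, 0.0, 0.359]
force: [-0.4, -0.2, 0.9]
grip_width: 0.0565
```

```bash
python3 - <<'E'
from h import *
o=ctrl.get_obs();print(o)
im,c=shot('wrist','w1.png');np.save('pics/w1c.npy',c,allow_pickle=True)
E
```

```text
{'time_s': 3.775, 'qpos': array([ 2.16240000e-01,  4.33747448e-01,  1.45815891e+00,  1.51577245e-05,
        1.24982824e+00, -1.42964958e-01]), 'joint_vel': array([ 0.00362935,  0.00308404, -0.0048609 , -0.00097981, -0.00128623,
       -0.00881368]), 'tau': array([-5.95173589e-02, -5.97499251e+01, -3.42426109e+01,  6.48355298e-02,
        2.69307231e-02, -9.38291615e-02]), 'ee_pos': array([0.56836857, 0.16233263, 0.17243349]), 'eef_rot': array([-3.14155819e+00,  1.38446791e-04,  3.59200176e-01]), 'force': array([-0.44990889, -0.21475789,  0.91405886]), 'moment': array([-0.01402001, -0.1665265 , -0.05501088]), 'grip_width': 0.056483326332539635}
```

View pics/w1.png

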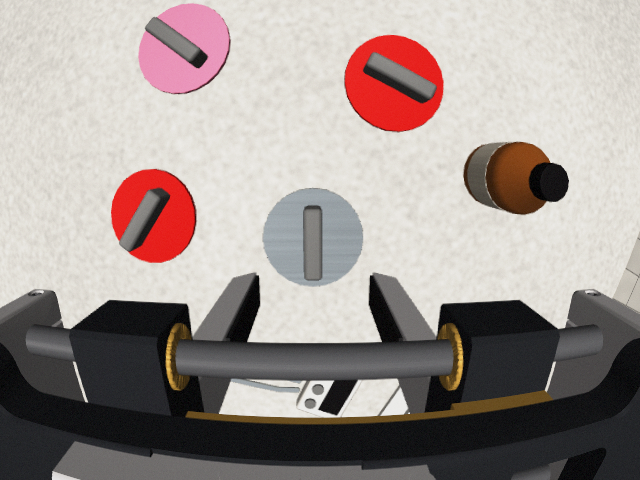

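The wrist view shows the steel flange centred near (313,237), with the bar running from (313,207) to (313,279), lined up between the jaws. Now I'll measure it.

```bash
cat > lid.py <<'E'
from m import *
def lidmeas(im,c,n='wrist',box=(245,170,140,135)):
    x,y,w,h=box
    p=cv2.GaussianBlur(im.astype(float),(0,0),1.0)[y:y+h,x:x+w]
    a=p.mean(2); m=(a<165).astype(np.uint8)
    m2=m
    k,l,st,_=cv2.connectedComponentsWithStats(m2)
    i=l[int(h*.5),int(w*.3)]; cs,_=cv2.findContours((l==i).astype(np.uint8),0,cv2.CHAIN_APPROX_NONE)
    H=cv2.convexHull(max(cs,key=cv2.contourArea))[:,0].astype(float)+[x,y]
    b=((p[:,:,2]-p[:,:,0]<8)&(a<130)).astype(np.uint8)
    k,l,st,_=cv2.connectedComponentsWithStats(b);i=1+np.argmax(st[1:,4]); print(st[i])
    cs,_=cv2.findContours((l==i).astype(np.uint8),0,cv2.CHAIN_APPROX_NONE);B=max(cs,key=cv2.contourArea)[:,0].astype(float)+[x,y]
    return H,B
E
python3 - <<'E'
from lid import *
im=np.load('pics/w1.png.npy');c=np.load('pics/w1c.npy',allow_pickle=True).item()
print(im[237,290],im[240,313],im[237,200])
H,B=lidmeas(im,c);print(H.min(0),H.max(0),B.min(0),B.max(0))
for z in(.032,.038,.044):
    P=np.array([onz(c,u,v,z,'wrist')[:2] for u,v in H])
    r=least_squares(lambda q:np.hypot(*(P-q[:2]).T)-q[2],[*P.mean(0),.04],loss='soft_l1',f_scale=.0005);print(z,r.x.round(4),np.abs(r.fun).max().round(4))
for z in (.058,.064):
    P=np.array([onz(c,u,v,z,'wrist')[:2] for u,v in B]);rect=cv2.minAreaRect((P*1000).astype(np.float32));print(rect)
E
```

```text
[164 173 178] [129 127 125] [218 215 206]
[  58   35   20   76 1322]
[245. 170.] [384. 304.] [303. 205.] [322. 280.]
0.032 [0.5677 0.1672 0.0779] 0.0082
0.038 [0.5672 0.1683 0.0763] 0.008
0.044 [0.5668 0.1694 0.0748] 0.0078
((567.01513671875, 164.27450561523438), (14.78962516784668, 58.95240020751953), 20.90394401550293)
((566.5653686523438, 165.55413818359375), (14.469205856323242, 57.67509460449219), 20.903921127319336)
```

```bash
python3 - <<'E'
from lid import *
im=np.load('pics/w1.png.npy');c=np.load('pics/w1c.npy',allow_pickle=True).item()
x,y,w,h=245,170,140,135
p=cv2.GaussianBlur(im.astype(float),(0,0),1.2)[y:y+h,x:x+w]
m=((p[:,:,2]-p[:,:,0])>1).astype(np.uint8)
k,l,st,_=cv2.connectedComponentsWithStats(m);i=1+np.argmax(st[1:,4])
cs,_=cv2.findContours((l==i).astype(np.uint8),0,cv2.CHAIN_APPROX_NONE)
H=cv2.convexHull(cs[0])[:,0].astype(float)+[x,y];print(H.min(0),H.max(0))
for z in(.032,.038,.044):
    P=np.array([onz(c,u,v,z,'wrist')[:2] for u,v in H])
    r=least_squares(lambda q:np.hypot(*(P-q[:2]).T)-q[2],[*P.mean(0),.04],loss='soft_l1',f_scale=.0005);print(z,r.x.round(4),np.abs(r.fun).max().round(4))
E
```

```text
[263. 188.] [362. 285.]
0.032 [0.5676 0.1628 0.0418] 0.0003
0.038 [0.5672 0.164  0.041 ] 0.0003
0.044 [0.5668 0.1652 0.0401] 0.0003
```

{"api": "drive_tool", "payload": {"increments": [[[0,0,-0.3],[-0.5,-1.5,10],0.5],[[0,0,0],[0,0,20],0.5],[[0,0,0],[0,0,20],0.5],[[0,0,0],[0,0,20],0.5],[[0,0,0],[0,0,18],0.5],[[0,0,0],[0,0,14],0.5],[[0,0,0],[0,0,8],0.5],[[0,0,0],[0,0,4],0.5],[[0,0,0],[0,0,0],0.5],[[0,0,0],[0,0,0],0.5]], "squeeze": 30}}

```text
time_s: 5.08
ee_pos: [0.5677, 0.1639, 0.0589]
eef_rot: [3.141, -0.001, 0.368]
force: [0.2, 1.5, -0.2]
grip_width: 0.0469
```

```bash
python3 - <<'E'
from h import *
im,c=shot('wrist','w2.png');o=ctrl.get_obs();print(o['ee_pos'],o['eef_rot'],o['force'],o['moment'],o['grip_width'])
E
```

```text
[0.56773607 0.1639177  0.05895058] [ 3.14146280e+00 -8.14320303e-04  3.68378343e-01] [-0.06836547 -0.24337977 -0.9260642 ] [-0.02662679 -0.07361665  0.0186782 ] 0.04664635551577384
```

View pics/w2.png

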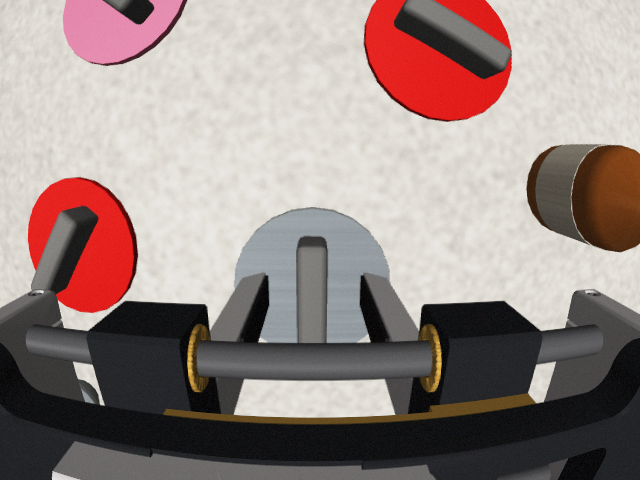

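The bar sits midway between the fingers (x≈313) with clear gaps on both sides, so I'll close the jaws.

{"api": "drive_tool", "payload": {"increments": [[[0,0,0],[0,0,0],0.3],[[0,0,0],[0,0,0],0.2],[[0,0,0],[0,0,0],0.1],[[0,0,0],[0,0,0],0],[[0,0,0],[0,0,0],0],[[0,0,0],[0,0,0],0]], "squeeze": 30}}

```text
time_s: 5.88
ee_pos: [0.5674, 0.1639, 0.0583]
eef_rot: [-3.142, 0.0, 0.368]
force: [-1.0, -0.2, -1.5]
grip_width: 0.0136
```

{"api": "drive_tool", "payload": {"increments": [[[0,0,0],[0,0,-3],0],[[0,0,0],[0,0,-10],0],[[0,0,0],[0,0,-20],0],[[0,0,0],[0,0,-25],0],[[0,0,0],[0,0,-25],0],[[0,0,0],[0,0,-25],0],[[0,0,0],[0,0,-25],0],[[0,0,0],[0,0,-10],0],[[0,0,0],[0,0,0],0],[[0,0,0],[0,0,0],0]]}}

```text
time_s: 7.12
ee_pos: [0.5671, 0.1638, 0.2004]
eef_rot: [-3.141, 0.002, 0.368]
force: [0.5, 0.9, -1.9]
grip_width: 0.0139
```

```bash
python3 - <<'E'
from h import *
im,c=shot('wrist','w3.png');o=ctrl.get_obs();print(o['ee_pos'],o['eef_rot'],o['force'],o['moment'],o['grip_width'])
np.save('pics/w3c.npy',c,allow_pickle=True)
E
```

```text
[0.56715036 0.1638014  0.20037579] [-3.14131642e+00  1.67523539e-03  3.68343700e-01] [-1.0897933   0.09671874 -2.27385316] [-0.06865981 -0.11147221  0.03082111] 0.01363806209776439
```

View pics/w3.png

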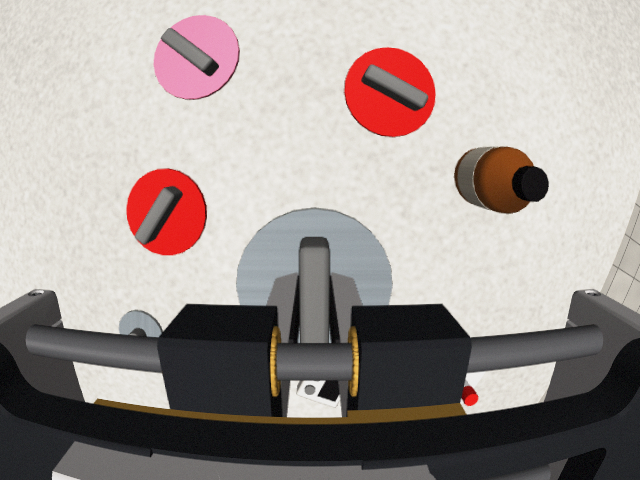

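Lid held firmly. I'll go just past the bucket so the wrist camera can check the mouth, turning to the arrival yaw on the way.

{"api": "drive_tool", "payload": {"increments": [[[0,0,0],[-8,16,0],0],[[0,0,0],[-17,34,0],0],[[0,0,0],[-18,36,0],0],[[0,0,0],[-18,36,0],0],[[0,0,0],[-18,36,0],0],[[0,0,0],[-18,36,0],0],[[0,0,0],[-18,36,0],0],[[0,0,0],[-18,36,0],0],[[0,0,0],[-18,36,0],0],[[0,0,0],[-18,36,0],0],[[0,0,0],[-18,36,0],0],[[0,0,0],[-16,32,0],0],[[0,0,0],[-5,10,0],0],[[0,0,8],[0,0,0],0],[[0,0,8],[0,0,0],0],[[0,0,8],[0,0,0],0],[[0,0,8],[0,0,0],0],[[0,0,9],[0,0,0],0],[[0,0,0],[0,0,0],0],[[0,0,0],[0,0,0],0]]}}

```text
time_s: 9.68
ee_pos: [0.5231, -0.299, 0.2014]
eef_rot: [-3.142, 0.0, -0.344]
force: [-0.5, 0.5, -1.2]
grip_width: 0.014
```

```bash
python3 - <<'E'
from h import *
o=ctrl.get_obs();im,c=shot('wrist','w4.png');print(o['ee_pos'],o['eef_rot'],o['force'],o['moment'],o['grip_width'],o['qpos'])
np.save('pics/w4c.npy',c,allow_pickle=True)
E
```

```text
[ 0.52310964 -0.2989765   0.20138575] [-3.14150778e+00  1.61192234e-04 -3.43574317e-01] [-0.54232939  0.52506483 -1.24370381] [-0.04213117 -0.09251971 -0.04178218] 0.014006171416046181 [-5.80028959e-01  4.33682395e-01  1.38892560e+00  4.62030693e-05
  1.31916125e+00 -2.36466143e-01]
```

View pics/w4.png

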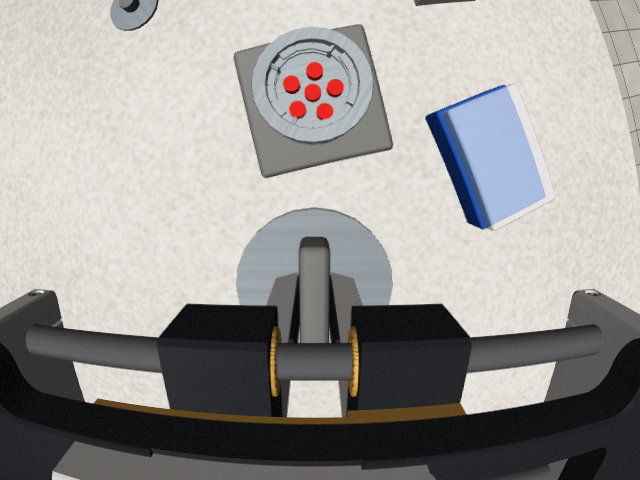

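The bucket rim is centred near (313,85) in the wrist view, and parts of the thread can be seen. Measuring it and zooming in.

```bash
python3 - <<'E'
from m import *
im=np.load('pics/w4.png.npy');c=np.load('pics/w4c.npy',allow_pickle=True).item()
x,y,w,h=240,18,150,140
p=cv2.GaussianBlur(im.astype(float),(0,0),1.2)[y:y+h,x:x+w]
m=((p[:,:,2]-p[:,:,0])>3).astype(np.uint8)
k,l,st,_=cv2.connectedComponentsWithStats(m);i=1+np.argmax(st[1:,4])
cs,_=cv2.findContours((l==i).astype(np.uint8),0,cv2.CHAIN_APPROX_NONE)
H=cv2.convexHull(cs[0])[:,0].astype(float)+[x,y];print(H.min(0),H.max(0))
for z in(.1,.11,.12):
    P=np.array([onz(c,u,v,z,'wrist')[:2] for u,v in H])
    r=least_squares(lambda q:np.hypot(*(P-q[:2]).T)-q[2],[*P.mean(0),.04],loss='soft_l1',f_scale=.0005);print(z,r.x.round(4),np.abs(r.fun).max().round(4))
# world-aligned rectified view at z=.106 (thread top)
S=600;sc=80/S
M1=np.zeros((S,S,2),np.float32)
from itertools import product
for i,j in product(range(S),range(S)):
    M1[i,j]=proj(c,[.5638+(j-300)*sc/1000,-.186-(i-300)*sc/1000,.103],'wrist')
o=cv2.remap(im,M1[...,0],M1[...,1],cv2.INTER_CUBIC);cv2.imwrite('pics/w4r.png',cv2.convertScaleAbs(o[:,:,::-1],alpha=1.2))
E
```

```text
[252.  27.] [372. 142.]
0.1 [ 0.5634 -0.1839  0.0429] 0.0004
0.11 [ 0.5627 -0.1859  0.0413] 0.0004
0.12 [ 0.562  -0.188   0.0397] 0.0004
```

View pics/w4r.png

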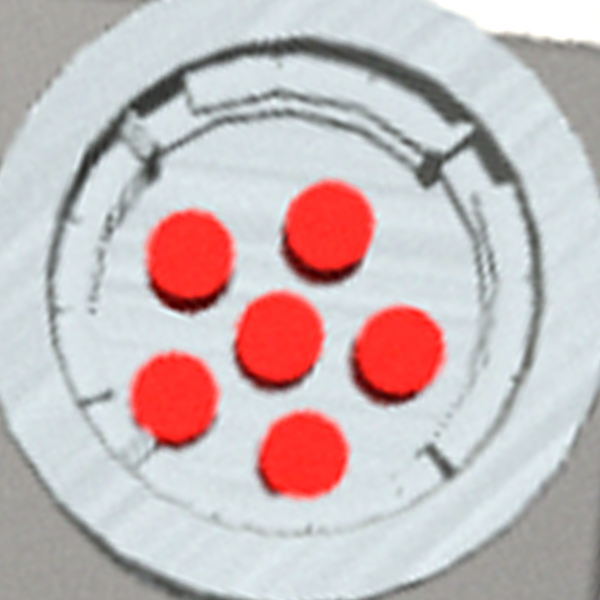

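Rim centre from three views: about (0.5634, -0.186, 0.110). Moving over it.

{"api": "drive_tool", "payload": {"increments": [[[0,0,0],[0,-15,0],0],[[0,0,0],[0,-30,0],0],[[0,0,0],[0,-30,0],0],[[0,0,0],[0,-30,0],0],[[0,0,0],[0,-15,0],0],[[0,0,0],[0,0,5],0],[[0,0,0],[0,0,8],0],[[0,0,0],[0,0,8],0],[[0,0,0],[0,0,5],0],[[0,0,0],[0,0,0],0],[[0,0,0],[0,0,0],0]]}}

```text
time_s: 11.1
ee_pos: [0.5641, -0.1864, 0.1757]
eef_rot: [3.142, -0.0, -0.347]
force: [-0.4, -0.6, -1.9]
grip_width: 0.0136
```

```bash
python3 - <<'E'
from h import *
o=ctrl.get_obs();im,c=shot('side','s5.png');shot('top','t5.png');print(o['ee_pos'],o['eef_rot'],o['force'],o['moment'],o['grip_width'])
a=cv2.imread('pics/s5.png')[260:410,260:460];b=cv2.imread('pics/t5.png')[170:320,320:520]
cv2.imwrite('pics/z5.png',np.hstack([cv2.resize(a,(400,300)),cv2.resize(b,(400,300))]))
E
```

```text
[ 0.56414863 -0.18639635  0.1756714 ] [ 3.14158888e+00 -3.29542125e-04 -3.47302421e-01] [-0.43804443 -0.60183332 -1.8576128 ] [-0.00085252 -0.02048257 -0.01625642] 0.01363761114039527
```

View pics/z5.png

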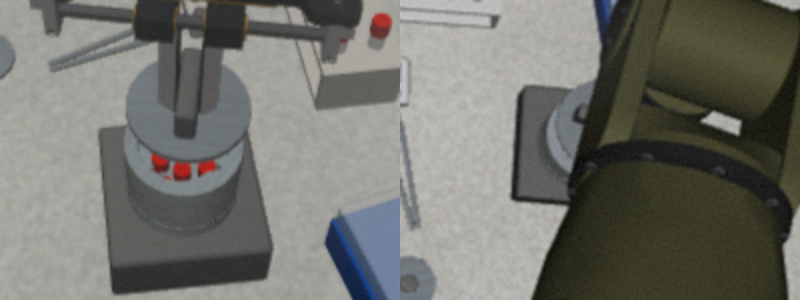

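The side view shows the flange concentric above the rim. I'll nudge 0.6 mm and go in gently.

{"api": "drive_tool", "payload": {"increments": [[[0,0,0],[-0.5,0,5],0],[[0,0,0],[0,0,5],0],[[0,0,0],[0,0,5],0],[[0,0,0],[0,0,3],0],[[0,0,0],[0,0,0],0]]}}

```text
time_s: 11.82
ee_pos: [0.5635, -0.1861, 0.1572]
eef_rot: [-3.142, 0.0, -0.347]
force: [-0.3, 0.4, -1.3]
grip_width: 0.0138
```

{"api": "drive_tool", "payload": {"increments": [[[0,0,0],[0,0,2],0],[[0,0,0],[0,0,2],0],[[0,0,0],[0,0,2],0],[[0,0,0],[0,0,1],0],[[0,0,0],[0,0,0],0]]}}

```text
time_s: 12.45
ee_pos: [0.5636, -0.1861, 0.1504]
eef_rot: [-3.142, 0.0, -0.347]
force: [0.6, 0.8, -2.1]
grip_width: 0.0137
```

{"api": "drive_tool", "payload": {"increments": [[[0,0,0],[0,0,1],0],[[0,0,0],[0,0,1],0],[[0,0,0],[0,0,1],0],[[0,0,0],[0,0,1],0],[[0,0,0],[0,0,0],0]]}}

```text
time_s: 13.08
ee_pos: [0.5636, -0.1861, 0.1463]
eef_rot: [-3.142, 0.0, -0.347]
force: [-0.4, 0.1, -2.6]
grip_width: 0.0137
```

{"api": "drive_tool", "payload": {"increments": [[[0,0,0],[0,0,0.7],0],[[0,0,0],[0,0,0.7],0],[[0,0,0],[0,0,0],0]]}}

```text
time_s: 13.45
ee_pos: [0.5636, -0.1861, 0.1452]
eef_rot: [3.142, -0.0, -0.347]
force: [-1.9, 0.3, 0.9]
grip_width: 0.0139
```

Contact with the flange about 9 mm above the rim, as predicted for lugs on a ridge. A bit more pressure.

{"api": "drive_tool", "payload": {"increments": [[[0,0,0],[0,0,0.5],0],[[0,0,0],[0,0,0],0]]}}

```text
time_s: 13.7
ee_pos: [0.5637, -0.1861, 0.1451]
eef_rot: [3.142, -0.0, -0.347]
force: [-4.2, 2.2, 5.8]
grip_width: 0.0134
```

```bash
python3 - <<'E'
from h import *
o=ctrl.get_obs();print(o['ee_pos'],o['eef_rot'],o['force'],o['moment'],o['grip_width'])
E
```

```text
[ 0.563662   -0.18608941  0.14505153] [ 3.14159129e+00 -3.57857398e-04 -3.47150218e-01] [-4.17422475  2.1805516   5.84562351] [ 0.25386157  0.68775329 -0.00497042] 0.013410212896007476
```

{"api": "drive_tool", "payload": {"increments": [[[0,0,-4],[0,0,-0.3],0],[[0,0,-4],[0,0,-0.3],0],[[0,0,-4],[0,0,-0.3],0],[[0,0,0],[0,0,0],0]]}}

```text
time_s: 14.2
ee_pos: [0.5636, -0.1864, 0.146]
eef_rot: [3.141, -0.0, -0.137]
force: [-5.0, -0.2, 6.4]
grip_width: 0.0138
```

```bash
python3 - <<'E'
from h import *
o=ctrl.get_obs();print(o['ee_pos'],o['eef_rot'],o['force'],o['moment'],o['grip_width'])
E
```

```text
[ 0.56355126 -0.18639723  0.14598823] [ 3.14105571e+00 -2.92760650e-04 -1.36858450e-01] [-4.96597862 -0.22649576  6.36784154] [-0.10639301  0.91065589  0.00827297] 0.013782368392797147
```

{"api": "drive_tool", "payload": {"increments": [[[0,0,-4],[-0.3,0,-0.3],0],[[0,0,-4],[0,0,-0.3],0],[[0,0,-4],[0,0,-0.4],0],[[0,0,-4],[0,0,-0.3],0],[[0,0,-4],[0,0,-0.3],0],[[0,0,0],[0,0,0],0]]}}

```text
time_s: 14.95
ee_pos: [0.5636, -0.1863, 0.1476]
eef_rot: [3.141, -0.001, 0.211]
force: [-3.2, 0.9, 6.3]
grip_width: 0.0138
```

{"api": "drive_tool", "payload": {"increments": [[[0,0,-4],[-0.2,0,-0.3],0],[[0,0,-4],[0,0,-0.3],0],[[0,0,-4],[0,0,-0.3],0],[[0,0,0],[0,0,0],0]]}}

```text
time_s: 15.45
ee_pos: [0.5635, -0.1863, 0.1485]
eef_rot: [3.141, -0.001, 0.419]
force: [-1.1, -0.1, 4.4]
grip_width: 0.014
```

{"api": "drive_tool", "payload": {"increments": [[[0,0,-3],[0,0,-0.2],0],[[0,0,0],[0,0,0],0]]}}

```text
time_s: 15.7
ee_pos: [0.5634, -0.1863, 0.1485]
eef_rot: [3.141, -0.001, 0.471]
force: [0.1, -1.4, 5.6]
grip_width: 0.0137
```

{"api": "drive_tool", "payload": {"increments": [[[0,0,-3],[0,0,-0.1],0],[[0,0,0],[0,0,0],0]]}}

```text
time_s: 15.95
ee_pos: [0.563, -0.1859, 0.1479]
eef_rot: [-3.141, 0.0, 0.523]
force: [-2.1, 0.6, 2.1]
grip_width: 0.0136
```

{"api": "drive_tool", "payload": {"increments": [[[0,0,-3],[0,0,0.5],0],[[0,0,0],[0,0,0],0]]}}

```text
time_s: 16.2
ee_pos: [0.5629, -0.1859, 0.1472]
eef_rot: [-3.141, 0.0, 0.576]
force: [-1.0, 0.5, -2.3]
grip_width: 0.0135
```

```bash
python3 - <<'E'
from h import *
o=ctrl.get_obs();print(o['ee_pos'],o['eef_rot'],o['force'],o['moment'],o['grip_width'])
E
```

```text
[ 0.56293719 -0.18591828  0.14720271] [-3.14074993e+00  4.16967368e-04  5.75535192e-01] [-1.03452036  0.48785606 -2.302844  ] [ 0.08381837 -0.09193468  0.06294235] 0.013520195999143534
```

The lid is off the ridge end and hanging free again. Lowering it to follow the drop.

{"api": "drive_tool", "payload": {"increments": [[[0,0,0],[0,0,1],0],[[0,0,0],[0,0,1],0],[[0,0,0],[0,0,0],0]]}}

```text
time_s: 16.58
ee_pos: [0.563, -0.186, 0.1455]
eef_rot: [-3.141, 0.0, 0.577]
force: [-0.4, 0.2, -1.3]
grip_width: 0.0137
```

{"api": "drive_tool", "payload": {"increments": [[[0,0,0],[0,0,1],0],[[0,0,0],[0,0,1],0],[[0,0,0],[0,0,0],0]]}}

```text
time_s: 16.95
ee_pos: [0.5632, -0.1861, 0.1437]
eef_rot: [3.141, -0.0, 0.578]
force: [0.1, 0.6, -1.4]
grip_width: 0.0134
```

{"api": "drive_tool", "payload": {"increments": [[[0,0,0],[0,0,0.8],0],[[0,0,0],[0,0,0.7],0],[[0,0,0],[0,0,0],0]]}}

```text
time_s: 17.32
ee_pos: [0.5631, -0.1861, 0.1422]
eef_rot: [-3.142, 0.0, 0.578]
force: [0.2, 0.7, -1.9]
grip_width: 0.0135
```

{"api": "drive_tool", "payload": {"increments": [[[0,0,0],[0,0,0.7],0],[[0,0,0],[0,0,0],0]]}}

```text
time_s: 17.58
ee_pos: [0.5632, -0.1861, 0.1419]
eef_rot: [3.141, -0.0, 0.578]
force: [-1.6, -0.2, 1.9]
grip_width: 0.0136
```

Seated at about 5.6 mm above the rim, a real step of about 6.6 mm. Now screwing clockwise while sinking at the thread's pitch.

{"api": "drive_tool", "payload": {"increments": [[[0,0,4],[0,0,0.2],0],[[0,0,4],[0,0,0.3],0],[[0,0,4],[0,0,0.3],0],[[0,0,0],[0,0,0],0]]}}

```text
time_s: 18.08
ee_pos: [0.5633, -0.1862, 0.141]
eef_rot: [3.141, -0.0, 0.369]
force: [-0.3, -0.3, 1.4]
grip_width: 0.0138
```

```bash
python3 - <<'E'
from h import *
o=ctrl.get_obs();print(o['ee_pos'],o['eef_rot'],o['force'],o['moment'],o['grip_width'])
E
```

```text
[ 0.56325358 -0.18619877  0.14095206] [ 3.14115888e+00 -3.09573812e-04  3.68823185e-01] [-0.32834612 -0.2903824   1.39049875] [-0.13609752 -0.03623325 -0.10063723] 0.013811967399057327
```

Low forces and it's following the pitch. Continuing.

{"api": "drive_tool", "payload": {"increments": [[[0,0,4],[0,0,0.3],0],[[0,0,4],[0,0,0.3],0],[[0,0,4],[0,0,0.4],0],[[0,0,4],[0,0,0.3],0],[[0,0,4],[0,0,0.3],0],[[0,0,0],[0,0,0],0]]}}

```text
time_s: 18.82
ee_pos: [0.5632, -0.1862, 0.1393]
eef_rot: [3.141, -0.0, 0.021]
force: [-0.6, -0.9, 1.9]
grip_width: 0.0139
```

{"api": "drive_tool", "payload": {"increments": [[[0,0,4],[0,0,0.3],0],[[0,0,4],[0,0,0.3],0],[[0,0,4],[0,0,0.4],0],[[0,0,4],[0,0,0.3],0],[[0,0,0],[0,0,0],0]]}}

```text
time_s: 19.45
ee_pos: [0.5632, -0.1861, 0.138]
eef_rot: [3.142, -0.0, -0.257]
force: [-0.2, -0.5, 2.9]
grip_width: 0.0139
```

```bash
python3 - <<'E'
from h import *
o=ctrl.get_obs();print(o['ee_pos'],o['eef_rot'],o['force'],o['moment'],o['grip_width'])
E
```

```text
[ 0.56318593 -0.1861168   0.13799668] [ 3.14156101e+00 -2.41646515e-04 -2.57343920e-01] [-0.2191807  -0.45228318  2.89344332] [-0.10423845 -0.01955342 -0.06542773] 0.013897216671433774
```

{"api": "drive_tool", "payload": {"increments": [[[0,0,4],[0,0,0.3],0],[[0,0,4],[0,0,0.3],0],[[0,0,4],[0,0,0.3],0],[[0,0,0],[0,0,0],0]]}}

```text
time_s: 19.95
ee_pos: [0.5632, -0.1861, 0.137]
eef_rot: [3.142, -0.0, -0.466]
force: [0.5, -0.4, 1.9]
grip_width: 0.0138
```

{"api": "drive_tool", "payload": {"increments": [[[0,0,3],[0,0,0.3],0],[[0,0,3],[0,0,0.2],0],[[0,0,0],[0,0,0],0]]}}

```text
time_s: 20.32
ee_pos: [0.5632, -0.1861, 0.1366]
eef_rot: [-3.142, -0.0, -0.571]
force: [0.2, 0.8, 2.3]
grip_width: 0.014
```

```bash
python3 - <<'E'
from h import *
o=ctrl.get_obs();print(o['ee_pos'],o['eef_rot'],o['force'],o['moment'],o['grip_width'])
E
```

```text
[ 0.56318141 -0.18611921  0.13657057] [-3.14155454e+00 -1.99066714e-04 -5.70952631e-01] [0.22866833 0.75104772 2.27200557] [-0.03671774 -0.18018209 -0.07303186] 0.013981840864257262
```

Flange about 0.3 mm above the rim. Smaller steps now, watching the z moment.

{"api": "drive_tool", "payload": {"increments": [[[0,0,2],[0,0,0.15],0],[[0,0,2],[0,0,0.15],0],[[0,0,0],[0,0,0],0]]}}

```text
time_s: 20.7
ee_pos: [0.5632, -0.1861, 0.1363]
eef_rot: [-3.141, -0.0, -0.644]
force: [-0.5, 0.4, 3.5]
grip_width: 0.0141
```

```bash
python3 - <<'E'
from h import *
o=ctrl.get_obs();print(o['ee_pos'],o['eef_rot'],o['force'],o['moment'],o['grip_width'])
E
```

```text
[ 0.56319271 -0.18608439  0.13628136] [-3.14149959e+00 -2.25701722e-04 -6.44020044e-01] [-0.48854086  0.35361002  3.54159584] [ 0.01876953 -0.20797902 -0.03468196] 0.014116880586762266
```

{"api": "drive_tool", "payload": {"increments": [[[0,0,2],[0,0,0.15],0],[[0,0,0],[0,0,0],0]]}}

```text
time_s: 20.95
ee_pos: [0.5631, -0.186, 0.1363]
eef_rot: [3.142, 0.0, -0.679]
force: [-1.9, 1.7, 6.6]
grip_width: 0.014
```

```bash
python3 - <<'E'
from h import *
o=ctrl.get_obs();print(o['ee_pos'],o['eef_rot'],o['force'],o['moment'],o['grip_width'])
E
```

```text
[ 0.56309497 -0.18597765  0.13628154] [ 3.14158670e+00  7.12763347e-05 -6.79175368e-01] [-1.8858712   1.65917197  6.60994556] [0.23074886 0.12988348 0.28250013] 0.01396176118318294
```

It has stopped sinking (TCP 0.1363 is the predicted home height) and the torque is rising. One more small turn to confirm the stop.

{"api": "drive_tool", "payload": {"increments": [[[0,0,1.5],[0,0,0],0],[[0,0,0],[0,0,0],0]]}}

```text
time_s: 21.2
ee_pos: [0.5629, -0.1859, 0.1363]
eef_rot: [3.141, 0.0, -0.705]
force: [-2.3, 2.7, 7.4]
grip_width: 0.0141
```

```bash
python3 - <<'E'
from h import *
o=ctrl.get_obs();print(o['ee_pos'],o['eef_rot'],o['force'],o['moment'],o['grip_width'])
E
```

```text
[ 0.56294026 -0.18589986  0.13627883] [ 3.14134153e+00  4.85640849e-04 -7.04978026e-01] [-2.32016956  2.7073792   7.38840933] [0.31805562 0.4298184  0.41303736] 0.014110054949780107
```

{"api": "drive_tool", "payload": {"increments": [[[0,0,1.5],[0,0,0],0],[[0,0,0],[0,0,0],0]]}}

```text
time_s: 21.45
ee_pos: [0.5628, -0.1859, 0.1363]
eef_rot: [3.141, 0.001, -0.731]
force: [-3.9, 2.6, 8.3]
grip_width: 0.0134
```

```bash
python3 - <<'E'
from h import *
o=ctrl.get_obs();print(o['ee_pos'],o['eef_rot'],o['force'],o['moment'],o['grip_width'])
shot('side','s6.png');im,c=shot('wrist','w6.png')
a=cv2.imread('pics/s6.png')[275:395,272:432];b=cv2.imread('pics/w6.png')[150:450,120:520]
cv2.imwrite('pics/z6.png',np.hstack([cv2.resize(a,(400,300),interpolation=2),b]))
E
```

```text
[ 0.56282038 -0.18587507  0.13629694] [ 3.14112901e+00  7.17088124e-04 -7.30976530e-01] [-3.91209381  2.64762839  8.25841012] [0.34744463 0.5734102  0.66570378] 0.013380666258983284
```

View pics/z6.png

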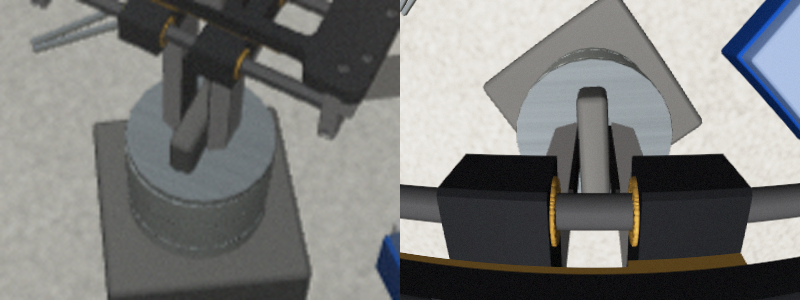

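The flange looks flush on the rim. The torque now climbs steeply with angle at constant height, so this is the stop. I'll relax the elastic twist and let go.

{"api": "drive_tool", "payload": {"increments": [[[0,0,-2],[0,0,-0.2],0],[[0,0,0],[0,0,0],0]]}}

```text
time_s: 21.8
ee_pos: [0.5627, -0.1859, 0.1363]
eef_rot: [3.141, 0.001, -0.696]
force: [-2.7, 2.2, 5.9]
grip_width: 0.0137
```

```bash
python3 - <<'E'
from h import *
o=ctrl.get_obs();print(o['ee_pos'],o['eef_rot'],o['force'],o['moment'],o['grip_width'])
E
```

```text
[ 0.56274798 -0.18594981  0.13631756] [ 3.14111704e+00  9.51919827e-04 -6.95657032e-01] [-2.74336094  2.20583651  5.88591316] [0.23040949 0.55023963 0.27213287] 0.013668925097885618
```

{"api": "drive_tool", "payload": {"increments": [[[0,0,0],[0,0,0],0.2],[[0,0,0],[0,0,0],0.3],[[0,0,0],[0,0,0],0.4],[[0,0,0],[0,0,0],0.4],[[0,0,0],[0,0,0],0.4],[[0,0,0],[0,0,-5],0.4],[[0,0,0],[0,0,-15],0.4],[[0,0,0],[0,0,-25],0.4],[[0,0,0],[0,0,-25],0.4],[[0,0,0],[0,0,-25],0.4],[[0,0,0],[0,0,-5],0.4],[[0,0,0],[0,0,0],0.4]]}}

```text
time_s: 23.3
ee_pos: [0.563, -0.1861, 0.2361]
eef_rot: [-3.142, -0.0, -0.696]
force: [0.5, 0.9, -0.5]
grip_width: 0.0376
```

```bash
python3 - <<'E'
from h import *
o=ctrl.get_obs();print(o['ee_pos'],o['eef_rot'],o['force'],o['moment'],o['grip_width'])
shot('side','s7.png');im,c=shot('wrist','w7.png');np.save('pics/w7c.npy',c,allow_pickle=True)
a=cv2.imread('pics/s7.png')[275:395,272:432];b=cv2.imread('pics/w7.png')[150:450,120:520]
cv2.imwrite('pics/z7.png',np.hstack([cv2.resize(a,(400,300),interpolation=2),b]))
E
```

```text
[ 0.56303495 -0.18606422  0.23612484] [-3.14154813e+00 -6.58842024e-05 -6.96253345e-01] [ 0.51748362  0.94184744 -0.46967539] [ 0.01041266 -0.02611883 -0.01457589] 0.03763910329592762
```

View pics/z7.png

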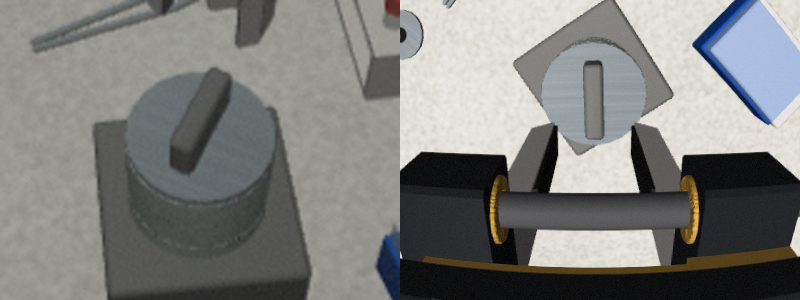

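```bash
python3 - <<'E'
from lid import *
im=np.load('pics/w7.png.npy');c=np.load('pics/w7c.npy',allow_pickle=True).item()
x,y,w,h=255,180,115,130
p=cv2.GaussianBlur(im.astype(float),(0,0),1.2)[y:y+h,x:x+w]
b=((p[:,:,2]-p[:,:,0]<6)&(p.mean(2)<140)).astype(np.uint8)
k,l,st,_=cv2.connectedComponentsWithStats(b);i=l[60,313-255];print(st[i])
cs,_=cv2.findContours((l==i).astype(np.uint8),0,cv2.CHAIN_APPROX_NONE);B=max(cs,key=cv2.contourArea)[:,0]+[x,y]
P=np.array([onz(c,u,v,.14,'wrist')[:2] for u,v in B]);print(cv2.minAreaRect((P*1000).astype(np.float32)))
s=np.load('pics/s7.png.npy');C=ctrl.calibration('side');R,_=cv2.Rodrigues(C['rvec'])
H=ell(s,310,298,80,90,4);print(len(H),H.min(0),H.max(0))
for z in (.11,.113,.116,.119,.122):
    q=[proj(C,[.5632+.0415*np.cos(a),-.186+.0415*np.sin(a),z],'side') for a in np.linspace(0,6.28,200)];q=np.array(q);print(z,q.min(0).round(1),q.max(0).round(1))
cv2.imwrite('pics/z8.png',cv2.resize(cv2.imread('pics/s7.png')[300:380,310:390],(600,600),interpolation=2))
E
```

```text
[  48   30   21   80 1541]
((563.830078125, -184.37948608398438), (58.40126037597656, 14.200933456420898), 50.51132583618164)
34 [322. 304.] [381. 355.]
0.11 [320.9 305.8] [380.9 357.8]
0.113 [320.9 304.6] [381.1 356.7]
0.116 [320.8 303.4] [381.2 355.5]
0.119 [320.8 302.2] [381.4 354.4]
0.122 [320.7 301. ] [381.5 353.2]
```

View pics/z8.png

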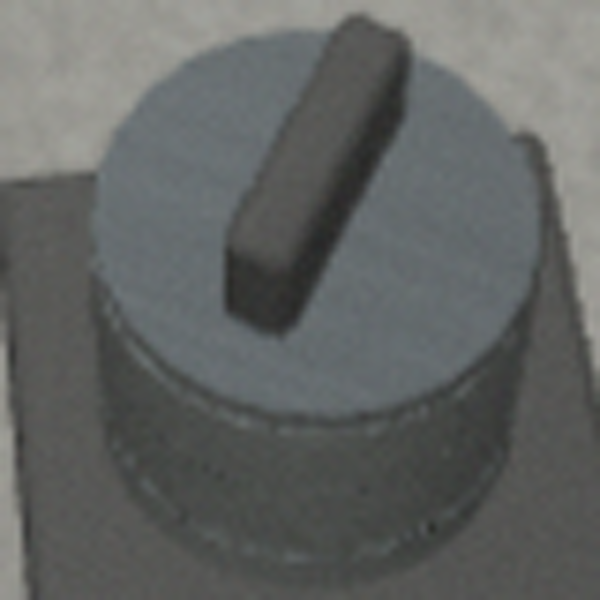

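```bash
python3 - <<'E'
from station import ctrl
print(ctrl.hand_in())
E
```

```text
the job is handed in; nothing more can be done
None
```

The bucket is closed: the steel lid is screwed home on the rim and released. I handed the job in after about 23 s of robot time; the hand-in gave no verdict.

- **Seating and drop:** I set the lid in the mouth under about 8 N, with the flange about 9 mm above the rim. I then turned it counter-clockwise about 50°. It climbed along the ridge to about 12 mm, then dropped about 6.6 mm to 5.6 mm above the rim, which fits the true step.
- **Screwing home:** Clockwise, it followed the thread's pitch with low force. It stopped sinking at the predicted home height after about 70°. Past that, torque rose to about 0.67 N m with no change in height, so I took this as the stop. I then eased the twist and let go.
- **Last checks:**
  - The side view shows the flange flush and level on the rim, its top edge matching z of about 0.116 m.
  - The lid's bar was still at the final turning angle after release (about 72° clockwise of where it dropped).
  - The gripper was about 0.1 m above the lid and touching nothing.
- **Limits:** The images resolve height only to about 1–2 mm, so "fully home" rests mainly on the force and height readings. I did not measure the other things on the bench again; nothing was touched on the way and none looked moved in the last pictures.

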